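# Unhang the wide drilling template and lay it in the tray

## Task

Two drilling templates hang by their keyhole slots on the studs of the sloped stand. Take the wider one off its stud - slide it up the slope until the round end of its keyhole clears the stud's head, then lift it straight off - and lay it flat, right way up (lug on top), on the floor of the round aluminium tray near the tray's middle, setting it down gently rather than dropping it, and let go. Leave the narrow template hanging where it is.

Things in the scene. Friction and masses are not known exactly. Their poses are not given: they have to be found in the camera images.
- wide_lug (a point): Centre of the grip lug of the wide template, the one to move (0.2 to 0.35 kg). Lug: dark steel, 10 mm thick along x, 44 mm along y, 44 mm tall, square on the plate; this point is 22 mm above the plate's upper side. Grip it across its 10 mm (along x). Axes: x along the plate to its keyhole end, y across, z out of the plate through the lug. While it hangs x rises 30 degrees, z leans 30 degrees from vertical.
- wide_hole (a point): Centre of the round end of the wide template's keyhole, 40 mm from the lug's middle along x, half-way through the plate; axes as wide_lug. Round end 28 mm in diameter; from it a 13 mm wide slot runs in +x, its closed end 32 mm from here. Hung, the stud sits at that closed end: slide the plate about 27 mm in +x (up the slope) to bring this point over the stud.
- wide_mid (a point): Middle of the wide template's plate, 21 mm from the lug's middle along x, half-way through its thickness; axes as wide_lug. Plate: plain aluminium, 126 mm long (from 42 mm behind the lug's middle to 84 mm ahead of it), 80 mm wide, 5 mm thick.
- wide: The wide template itself; origin on the plate's underside, straight below the lug's middle (27 mm below wide_lug). Axes as wide_lug.
- narrow_lug (a point): Centre of the grip lug of the narrow template, which must stay hanging. Same shape as the wide one but only 54 mm wide. The two may hang either way round, 150 mm apart.
- stud_near (a point): Foot of the stud nearer the robot, on the sloped face of the fixed stand. Shank 10 mm in diameter; round head 20 mm in diameter, from 9 to 14.5 mm above the face. Axes: x up the slope, y along the stand to its far end, z square out of the face. The face is 310 mm wide, 205 mm long, rising at 30 degrees towards the robot's right; the hung plates lie on it.
- stud_far (a point): Foot of the stud farther from the robot, 150 mm from the near one; otherwise the same.
- tray: Loose round spun-aluminium tray, 262 mm across the rim, 36 mm tall, walls flaring outward. Origin: centre of its underside, on the worktop; z up. Its inner floor is 2 mm above the origin and flat within 95 mm of the centre, so the plate lies flat if its middle is within about 20 mm of the tray's centre.

How it is judged:
On the way:
1. the wide template is off its stud and lifted clear of the stand (distance between wide_hole and stud_near above 0.05 m and distance between wide_hole and stud_far above 0.05 m), for 0.1 s.
At the end, for the whole second after the job is handed in: The wide template lies flat (within 0.12 rad), lug up, on the tray's floor (its middle less than 15 mm above the tray's underside and within 45 mm of the tray's centre), at rest and let go; the narrow template still hangs within 15 mm of where it was (horizontal distance between wide_mid and tray below 0.045 m and angle between each of wide_mid, tray's own z axis and vertical below 0.12 rad and z of wide_mid in the frame of tray below 0.015 m and linear speed of wide below 0.02 m/s and contact force between the fingers and wide below 0.3 N and distance of narrow_lug from where it was at the start of the episode below 0.015 m); the robot touches nothing.
It fails at once if the wide template is dropped (falls unheld faster than 0.6 m/s, about 18 mm of fall) (contact force between the fingers and wide below 0.2 N and linear speed of wide above 0.6 m/s).
It fails at once if the narrow template is shifted by more than 25 mm (distance of narrow_lug from where it was at the start of the episode above 0.025 m).
It also fails if it takes over 48 s, if anything falls off the work surface, if the arm or the gripper's body presses on something with over 40 N, if the wrist force passes 120 N, or if a joint passes its speed limit or range.

## Robot

A 6-joint arm with a two-finger parallel gripper is mounted at the origin on a cart in front of the work surface, level with it; the furniture and walls round the work are solid. World frame = base frame: x ahead of the robot, y to its left, z up, the work surface at z = 0. Lengths are in m, angles in rad, forces in N, time in s.
With the tool pointing down it reaches from about 0.25 to 0.775 m from the base axis. Payload 4 kg.
Tool frame: the origin (TCP) lies at the very end of the fingers, on their centre line; the grasp point (between the pads) lies 19 mm behind it; z points along the fingers, y is the direction in which the jaws open and shut (so a half turn about z gives the same grasp; the last joint's range is limited). The gripper opens to 85 mm and grips with 20 to 120 N. Pads are 22 mm wide; open, the fingers measure 114 mm over their backs; the gripper's body (76 mm by 85 mm) begins 54 mm behind the grasp point. The pads swing forward as they close: fully open they stand 13 mm farther back than shut.
Start: joints at [1.062, 0.087, 1.371, -0, 1.684, -0.103], TCP at [0.217, 0.505, 0.231] pointing down, gripper open.
Joint ranges: [-3.1, 3.1], [-0.76, 2.03], [0.27, 2.55], [-1.08, 4.22], [0.17, 2.65], [-2.57, 2.57]. Speed limits (rad/s): [2.79, 2.79, 3.14, 3.14, 3.14, 3.14].

## Interface

Orientations are given as a rotation vector (axis times angle).
In Python, from plant import monitor, eyes, order gives the robot as it stands.
- The arm moves only by the tool apply_moves, never from a script. Its argument "commands" is a list of rows, each a list of 6 numbers: the shift along the world's x, y, z in cm, then the turn, a rotation vector about the world's x, y, z in degrees. A call has 1 to 12 rows; each row shifts and turns the commanded pose from where the row before left it; what a row does not reach is not made up. A row lasts 1/12 s, in which the tool goes at most 41.7 mm and 7.16 degrees, less where a joint would pass 70% of its speed; a pose out of reach is approached as far as the arm can. A call with a gripper value outside its range is refused whole. "claw" is the finger opening in cm, from 0 to 8.54, set as the call begins (left out, the last holds). The fingers move at their own pace and stop on an object; "grip_force" is the grip in N (left out, the last holds). Time passes only in rows, so rows that do not move let the fingers close. It gives the time, the measured TCP pose, the force and the opening at its end, in the units of the state.
- monitor.sense(): the state, without advancing time (a new reading comes with each control period).
- eyes.get_image(name): name is "scene" or "top" or "wrist"; returns a dict with "frame" (480x640x3 uint8, red, green, blue), "range_z" (480x640 float32, m along the optical axis (not along the pixel's ray), 0 where there is no reading), "intrinsics" (3x3 intrinsics, pixels), "R" (3x3) and "t" (3): a world point X has camera coordinates R X + t; the wrist camera has in their place "hand_eye" (4x4, takes a point from camera to tool coordinates, whose origin is the TCP and whose axes are the flange's). Camera axes: x right, y down, z forward; pixel columns grow to the right and rows downward; lengths in m; the calibration is good to about 2 mm. A picture is of the moment at which its call begins: read the wrist's pose just before it.
- order.sign_off(): hands the job in, once; it reports no verdict.
The state is a dict: "clock": time; "qpos": joint angles; "dq": joint speeds; "tau": joint torques, N m; "eef_pos": TCP position; "ee_rot": TCP orientation; "ft_force": force on the tool from outside, world axes, zero at the start; "ft_torque": the same for the moment, N m; "width": opening from 0.0 (shut) to 1.0 (fully open).
Only numpy, scipy, OpenCV 4.12 (cv2) and the standard library are available. Lean on these libraries where they do the work, as an engineer would, in place of code of your own. Each camera call takes 0.05 s, during which the arm holds its last target.

## Working session

There is one attempt and no reset: what is moved stays moved. The work goes in short steps, Python scripts to look and compute and a tool call to move; the robot and the scene stay as the last step left them, time stands still between calls to the robot, and variables do not carry over. Pictures are saved under pics/ and viewed, and the job is handed in when it is done.

Besides the shell and the picture viewer there is one more tool, called after "Call:" as a command line: name --pt "numbers of a row" for each row, then --argument value for the rest. apply_moves: Moves the arm, as the interface text tells. Its arguments: {"type":"object","properties":{"commands":{"type":"array","items":{"type":"array","items":{"type":"number"}}},"claw":{"type":"number"},"grip_force":{"type":"number"}},"required":["commands"]}

```bash
mkdir -p pics; ls; cat > h.py <<'E'
import numpy as np,cv2
from plant import monitor, eyes, order
def snap(n,f):
    s=monitor.sense(); im=eyes.get_image(n); cv2.imwrite(f,im['frame'][:,:,::-1]); 
    np.savez(f.replace('.png','.npz'),**im, p=s['eef_pos'],r=s['ee_rot']); return im
def world(im):
    d=im['range_z'].astype(float);K=im['intrinsics'];v,u=np.mgrid[:480,:640]
    c=np.stack([(u-K[0,2])/K[0,0]*d,(v-K[1,2])/K[1,1]*d,d],-1)
    if 'R' in im: w=(c-im['t'])@im['R']
    else:
        H=im['hand_eye'];c=c@H[:3,:3].T+H[:3,3]
        w=c@cv2.Rodrigues(np.array(im['r'],float))[0].T+im['p']
    w[d==0]=np.nan; return w
E
python3 - <<'E'
from h import *
print(monitor.sense())
snap('scene','pics/s0.png');i=snap('top','pics/t0.png');print(i['R'],i['t'],i['intrinsics'])
E
```

```text
pics
{'clock': 0.0, 'qpos': array([ 1.06188689e+00,  8.80083048e-02,  1.37230046e+00,  2.27183261e-06,
        1.68359448e+00, -1.03089293e-01]), 'dq': array([-1.31278015e-03, -5.06086844e-05,  1.72018855e-03,  2.89769345e-05,
        2.84230003e-04, -4.82299952e-04]), 'tau': array([ 1.99129790e-03, -3.51866055e+01, -3.13272822e+01, -2.58087039e-04,
        1.07065454e-02, -3.59574028e-05]), 'eef_pos': array([0.21687467, 0.50488413, 0.23008655]), 'ee_rot': array([-0.63295401, -3.07645497,  0.00345904]), 'ft_force': array([ 0.52346172,  0.44530117, -0.42851154]), 'ft_torque': array([-0.03028804,  0.04624691,  0.01899975]), 'width': 0.9974521371503111}
[[ 0.02226238 -0.99974715 -0.00316477]
 [-0.99687806 -0.02195841 -0.07584164]
 [ 0.07575297  0.0048433  -0.99711485]] [-0.05689115  0.60460671  1.27245382] [[603.83596362   0.         325.63899467]
 [  0.         603.83596362 249.36846138]
 [  0.           0.           1.        ]]
```

View pics/s0.png

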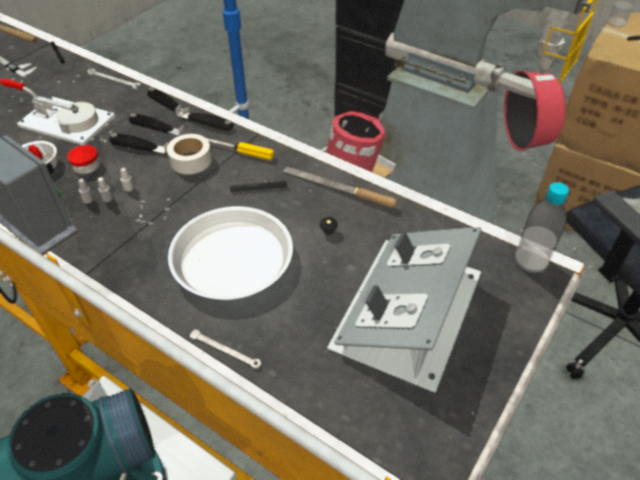

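View pics/t0.png

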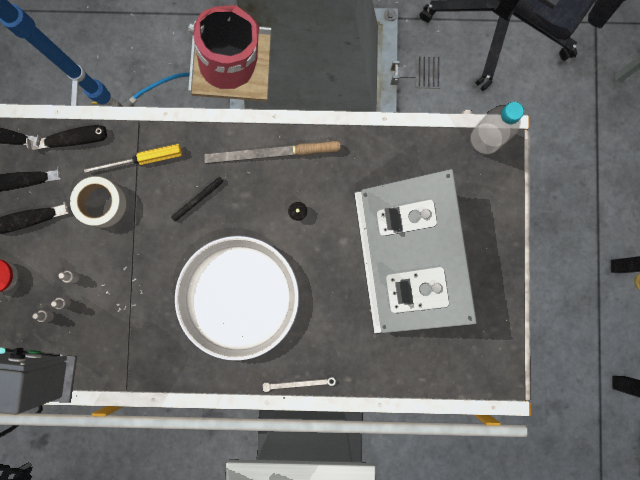

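The wide template is the nearer one: its plate is at about (418,290) in the top view and its lug at (403,291). The narrow one is at (408,217) and the tray at (237,298). Next I'll measure these from the depth images.

```bash
cat > m.py <<'E'
from h import *
im=dict(np.load('pics/t0.npz'));w=world(im);g=cv2.cvtColor(im['frame'],cv2.COLOR_RGB2HSV)
# tray rim
sub=np.zeros((480,640),bool);sub[225:370,165:310]=1
p=w[sub];rim=p[(p[:,2]>.028)&(p[:,2]<.05)]
(c,a,ang)=cv2.fitEllipse(cv2.convexHull((rim[:,:2]*1000).astype(np.float32)))
print('tray',c,a,'z floor',np.nanmedian(w[290:306,230:245,2]),'rimz',np.nanpercentile(rim[:,2],[5,50,95]))
# face plane
for nm,(r0,r1,c0,c1) in dict(faceA=(238,262,380,455),low=(275,320,372,383),right=(250,310,452,462)).items():
    q=w[r0:r1,c0:c1].reshape(-1,3);q=q[~np.isnan(q[:,0])];m=q.mean(0);n=np.linalg.svd(q-m)[2][2];n*=np.sign(n[2]);print(nm,m,n,np.std((q-m)@n))
q=np.vstack([w[238:262,375:455].reshape(-1,3),w[275:318,374:384].reshape(-1,3),w[250:310,452:462].reshape(-1,3)])
for _ in range(4):
    m=q.mean(0);n=np.linalg.svd(q-m)[2][2];n*=np.sign(n[2]);d=(q-m)@n;q=q[abs(d)<max(2*d.std(),.002)]
up=np.array([0,0,1])-n*n[2];up/=np.linalg.norm(up);yy=np.cross(n,up)
print('plane',m,n,np.degrees(np.arccos(n[2])),'up',up,'y',yy)
h=(w-m)@n
for nm,(r0,r1,c0,c1) in dict(wide=(262,318,384,455),nar=(195,240,372,445)).items():
    H=h[r0:r1,c0:c1];W=w[r0:r1,c0:c1]
    L=W[(H>.03)&(H<.06)];l=(L-m)@np.stack([up,yy,n],1)
    print(nm,'lug',len(l),np.percentile(l,[2,50,98],axis=0).round(4).tolist(),L.mean(0))
    P=W[(H>.003)&(H<.008)];l=(P-m)@np.stack([up,yy,n],1)
    print('  plate',len(l),np.percentile(l,[1,50,99],axis=0).round(4).tolist())
np.savez('pl.npz',m=m,n=n,up=up,yy=yy)
c=cv2.resize(im['frame'][160:340,340:490,::-1],None,fx=4,fy=4,interpolation=cv2.INTER_CUBIC)[:600];cv2.imwrite('pics/c0.png',cv2.resize(im['frame'][175:335,345:480,::-1],None,fx=3.7,fy=3.7,interpolation=cv2.INTER_CUBIC))
E
python3 m.py
```

```text
tray (498.72161865234375, 143.62835693359375) (260.5057373046875, 262.08209228515625) z floor 0.0014611491753353323 rimz [0.0289093  0.03458837 0.03929232]
faceA [ 0.60495507 -0.22966655  0.08315997] [-0.07873048  0.49374007  0.86603825] 0.0022680522896089995
low [ 0.50627716 -0.15515981  0.02257677] [-0.09842319  0.93385866  0.34383262] 0.003254315377126807
right [ 0.54436    -0.3037506   0.11967096] [-0.08371495  0.52854438  0.8447678 ] 0.0023079793510492282Traceback (most recent call last):
  File "m.py", line 13, in <module>
    m=q.mean(0);n=np.linalg.svd(q-m)[2][2];n*=np.sign(n[2]);d=(q-m)@n;q=q[abs(d)<max(2*d.std(),.002)]
                  ~~~~~~~~~~~~~^^^^^
    u, s, vh = gufunc(a, signature=signature)
               ~~~~~~^^^^^^^^^^^^^^^^^^^^^^^^
    raise LinAlgError("SVD did not converge")
numpy.linalg.LinAlgError: SVD did not converge
```

```bash
sed -i "s/^for _ in range(4):/q=q[~np.isnan(q[:,0])]\nfor _ in range(6):/; s/w\[275:318,374:384\].reshape(-1,3),//" m.py; python3 m.py
```

```text
tray (498.72161865234375, 143.62835693359375) (260.5057373046875, 262.08209228515625) z floor 0.0014611491753353323 rimz [0.0289093  0.03458837 0.03929232]
faceA [ 0.60495507 -0.22966655  0.08315997] [-0.07873048  0.49374007  0.86603825] 0.0022680522896089995
low [ 0.50627716 -0.15515981  0.02257677] [-0.09842319  0.93385866  0.34383262] 0.003254315377126807
right [ 0.54436    -0.3037506   0.11967096] [-0.08371495  0.52854438  0.8447678 ] 0.0023079793510492282
plane [ 0.5905071  -0.24383838  0.08981812] [-0.0834458   0.49313923  0.86593909] 30.00988965422399 up [ 0.14447477 -0.85380182  0.50014947] y [0.98598369 0.16684172 0.        ]
wide lug 169 [[-0.051, -0.085, 0.0307], [-0.0436, -0.0641, 0.0473], [-0.0406, -0.044, 0.0535]] [ 0.51688536 -0.19420301  0.10670035]
  plate 1518 [[-0.0948, -0.118, 0.003], [-0.0203, -0.0653, 0.0052], [0.051, -0.0115, 0.0079]]
nar lug 170 [[-0.0503, 0.064, 0.031], [-0.0425, 0.0845, 0.0463], [-0.0392, 0.1063, 0.0527]] [ 0.66413552 -0.170859    0.10649976]
  plate 833 [[-0.0939, 0.0407, 0.003], [-0.0208, 0.0822, 0.0049], [0.0496, 0.134, 0.0078]]
```

View pics/c0.png

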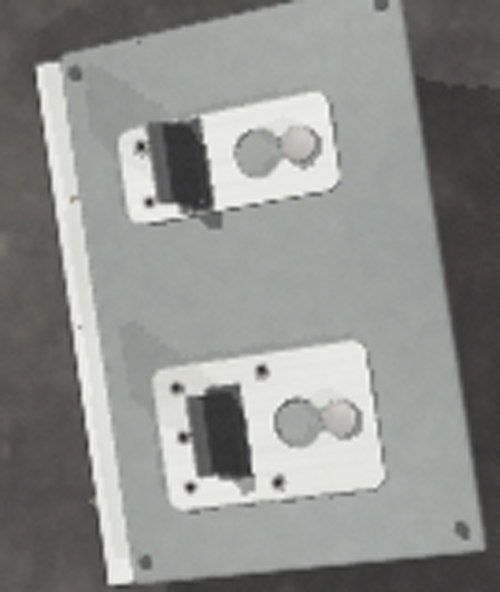

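```bash
cat > plan.py <<'E'
from h import *
from scipy.spatial.transform import Rotation as Ro
d=np.load('pl.npz');m,n,up,yy=[d[k] for k in('m','n','up','yy')]
def go(pt,Rt):
    s=monitor.sense();rv=(Ro.from_matrix(Rt)*Ro.from_rotvec(s['ee_rot']).inv()).as_rotvec(degrees=True)
    print('clock',s['clock'],'dpos cm',((pt-s['eef_pos'])*100).round(2),'rot',rv.round(2),np.linalg.norm(rv).round(1))
Rg=np.stack([np.cross(up,-n),up,-n],1)
def F(x,y,z): return m+x*up+y*yy+z*n
E
python3 -c "
from plan import *
p=F(-.0455,-.0645,.18);print(p);go(p,Rg)
R2=Rg.copy();R2[:,:2]*=-1;go(p,R2)"
```

```text
[ 0.5053173  -0.12698663  0.22293036]
clock 0.1 dpos cm [ 28.84 -63.19  -0.73] rot [  -4.77  -39.78 -142.79] 148.3
clock 0.1 dpos cm [ 28.84 -63.19  -0.73] rot [-30.09   3.59  32.1 ] 44.1
```

Call:
apply_moves --pt "1.3 -2.85 0.25 0 0 -6.7" --pt "1.3 -2.85 0.25 0 0 -6.7" --pt "1.3 -2.85 0.25 0 0 -6.7" --pt "1.3 -2.85 0.25 0 0 -6.7" --pt "1.3 -2.85 0.25 0 0 -6.7" --pt "1.3 -2.85 0.25 0 0 -6.7" --pt "1.3 -2.85 0.25 0 0 -6.7" --pt "1.3 -2.85 0.25 0 0 -6.7" --pt "1.3 -2.85 0.25 0 0 -6.7" --pt "1.3 -2.85 0.25 0 0 -6.7" --pt "1.3 -2.85 0.25 0 0 -6.7" --pt "1.3 -2.85 0.25 0 0 -6.7"

```text
clock: 1.1
eef_pos: [0.3732, 0.1618, 0.261]
ee_rot: [-2.475, -1.935, 0.001]
ft_force: [0.9, 1.1, -0.2]
width: 0.998
```

Call:
apply_moves --pt "1.3 -2.85 0 0 0 -6.7" --pt "1.3 -2.85 0 0 0 -6.7" --pt "1.3 -2.85 0 0 0 -6.7" --pt "1.3 -2.85 0 0 0 -6.7" --pt "1.3 -2.85 0 0 0 -6.7" --pt "1.3 -2.85 0 0 0 -6.7" --pt "1.3 -2.85 0 0 0 -6.7" --pt "1.3 -2.85 0 0 0 -6.7" --pt "1.3 -2.85 0 0 0 -6.7" --pt "1.3 -2.85 0 0 0 -6.7" --pt "0 0 0 0 0 0" --pt "0 0 0 0 0 0"

```text
clock: 2.1
eef_pos: [0.503, -0.1228, 0.26]
ee_rot: [-3.13, -0.253, 0.004]
ft_force: [-0.9, 0.8, 0.4]
width: 1.0
```

```bash
python3 -c "
from plan import *
p=F(-.0455,-.0645,.18);go(p,Rg);print(monitor.sense()['qpos'])"
```

```text
clock 2.1 dpos cm [ 0.23 -0.42 -3.71] rot [-29.67  -5.06   0.38] 30.1
[-3.49030583e-01  1.34050517e-02  1.39143478e+00  1.88331948e-04
  1.73954557e+00  1.06028042e+00]
```

Call:
apply_moves --pt "0 0 -0.6 -5.93 -1.01 0.08" --pt "0 -0.1 -0.6 -5.93 -1.01 0.08" --pt "0.1 -0.1 -0.6 -5.93 -1.01 0.08" --pt "0.1 -0.1 -0.6 -5.93 -1.01 0.08" --pt "0 -0.1 -0.6 -5.93 -1.01 0.08" --pt "0 0 0 0 0 0" --pt "0 0 0 0 0 0" --pt "0 0 0 0 0 0" --claw 4.5

```text
clock: 2.77
eef_pos: [0.5053, -0.1252, 0.2323]
ee_rot: [2.61, 0.224, 0.063]
ft_force: [0.3, -0.0, -0.2]
width: 0.528
```

```bash
python3 -c "
from plan import *
p=F(-.0455,-.0645,.18);go(p,Rg);print(monitor.sense()['qpos'])
snap('wrist','pics/w1.png')"
```

```text
clock 2.7667 dpos cm [-0.   -0.18 -0.93] rot [-0.03  0.11 -0.24] 0.3
[-0.04602542 -0.06111604  1.60500991 -0.51171979  1.48428454  1.36919492]
```

View pics/w1.png

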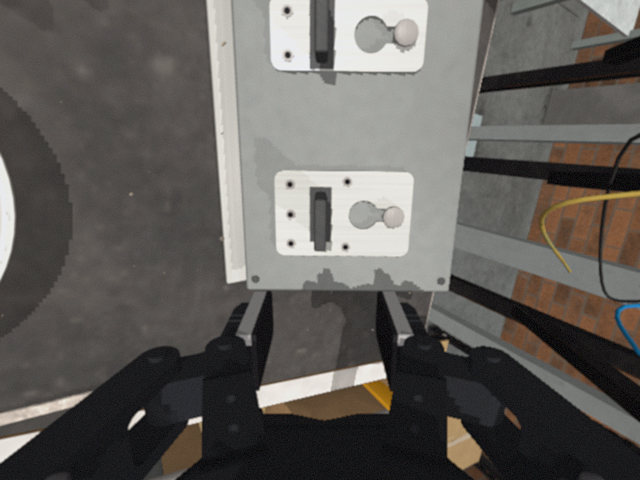

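The wrist view looks square onto the face. The wide lug is at about (320,218), its keyhole at (363,214) to (394,216), and the wide plate spans columns 275–413 and rows 171–257. I'll refine the lug pose from this depth image.

```bash
cat > r.py <<'E'
from plan import *
im=dict(np.load('pics/w1.npz'));w=world(im)
f=np.vstack([w[90:160,250:460].reshape(-1,3),w[265:285,260:440].reshape(-1,3)]);f=f[~np.isnan(f[:,0])]
mm=np.median(f,0);f=f[abs((f-mm)@n)<.01];mm=f.mean(0);nn=np.linalg.svd(f-mm)[2][2];nn*=np.sign(nn[2])
print('face n',nn,'offset vs top plane',(mm-m)@n)
B=np.stack([up,yy,n],1);l=(w-m)@B
reg=np.zeros((480,640),bool);reg[160:270,265:425]=1
L=l[reg&(l[...,2]>.040)&(l[...,2]<.06)];print('lug top',len(L),np.percentile(L,[2,50,98],axis=0).round(4).tolist())
r=cv2.minAreaRect((L[:,:2]*1000).astype(np.float32));print('rect',r)
# plate by colour: white
hs=cv2.cvtColor(im['frame'],cv2.COLOR_RGB2GRAY)
k=(reg&(hs>200)).astype(np.uint8);pts=l[k>0][:,:2];pts=pts[~np.isnan(pts[:,0])]
print('plate rect',cv2.minAreaRect((pts*1000).astype(np.float32)),np.median(l[k>0][:,2]))
E
python3 r.py
```

```text
face n [-0.0789997   0.49411467  0.86580006] offset vs top plane 0.0006817670378094887
lug top 638 [[-0.0495, -0.0838, 0.0451], [-0.045, -0.0623, 0.0497], [-0.0405, -0.042, 0.0513]]
rect ((-45.05315399169922, -63.45874786376953), (9.155360221862793, 43.45782470703125), 0.11302512884140015)
plate rect ((-23.653610229492188, -65.39181518554688), (128.8684539794922, 82.20301055908203), 0.17272818088531494) nan
```

```bash
python3 -c "
from plan import *
go(F(-.045,-.0632,.075),Rg);go(F(-.045,-.0632,.014),Rg);print(n,up)"
```

```text
clock 2.8167 dpos cm [  0.98  -5.31 -10.05] rot [-0.01  0.18 -0.16] 0.2
clock 2.8167 dpos cm [  1.49  -8.32 -15.34] rot [-0.01  0.18 -0.16] 0.2
[-0.0834458   0.49313923  0.86593909] [ 0.14447477 -0.85380182  0.50014947]
```

Call:
apply_moves --pt "0.2 -0.9 -1.7 0 0 0" --pt "0.2 -0.9 -1.7 0 0 0" --pt "0.2 -0.9 -1.7 0 0 0" --pt "0.2 -0.9 -1.7 0 0 0" --pt "0.1 -0.9 -1.7 0 0 0" --pt "0.1 -0.8 -1.5 0 0 0" --pt "0 0 0 0 0 0" --pt "0 0 0 0 0 0" --pt "0 0 0 0 0 0"

```text
clock: 3.57
eef_pos: [0.516, -0.1794, 0.1332]
ee_rot: [2.608, 0.22, 0.064]
ft_force: [-1.1, -0.8, 0.4]
width: 0.528
```

```bash
python3 -c "
from plan import *
go(F(-.045,-.0632,.014),Rg);snap('wrist','pics/w2.png')"
```

```text
clock 3.5667 dpos cm [ 0.45 -2.97 -5.38] rot [ 0.07  0.23 -0.09] 0.3
```

View pics/w2.png

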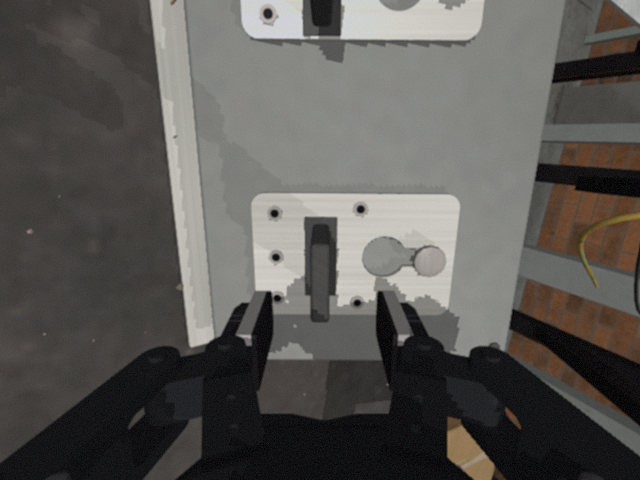

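The lug at column 320 sits centred between the fingers (columns 268 and 378), so I'll descend.

Call:
apply_moves --pt "0.1 -0.7 -1.2 0 0 0" --pt "0.1 -0.7 -1.2 0 0 0" --pt "0.1 -0.6 -1.1 0 0 0" --pt "0.1 -0.5 -1.0 0 0.2 0" --pt "0 -0.3 -0.5 0 0 0" --pt "0 -0.2 -0.35 0 0 0" --pt "0 0 0 0 0 0" --pt "0 0 0 0 0 0" --pt "0 0 0 0 0 0"

```text
clock: 4.37
eef_pos: [0.5197, -0.2086, 0.0787]
ee_rot: [2.608, 0.224, 0.059]
ft_force: [0.4, -0.3, 0.4]
width: 0.531
```

```bash
python3 -c "
from plan import *
go(F(-.045,-.0632,.014),Rg);snap('wrist','pics/w3.png')"
```

```text
clock 4.3667 dpos cm [ 0.09 -0.05  0.07] rot [ 0.08 -0.05 -0.19] 0.2
```

View pics/w3.png

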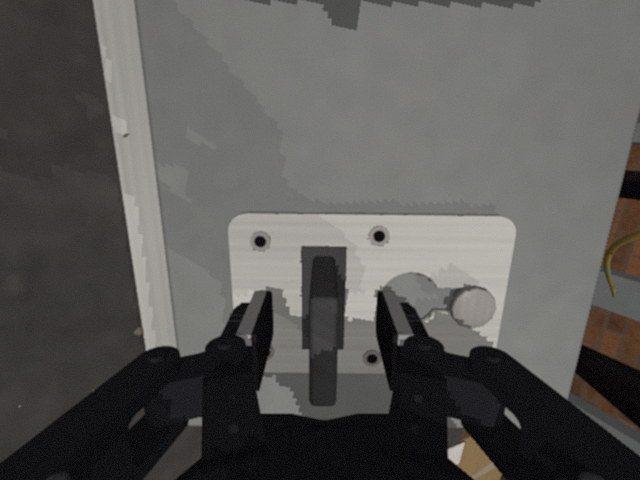

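The lug lies between the pads (lug at column 323, pads at 272 and 378). I'll nudge slightly and close.

Call:
apply_moves --pt "0.1 -0.05 0.1 0 0 0" --pt "0 0 0 0 0 0" --pt "0 0 0 0 0 0" --pt "0 0 0 0 0 0" --pt "0 0 0 0 0 0" --pt "0 0 0 0 0 0" --pt "0 0 0 0 0 0" --pt "0 0 0 0 0 0" --pt "0 0 0 0 0 0" --pt "0 0 0 0 0 0" --claw 0 --grip_force 70

```text
clock: 5.25
eef_pos: [0.5205, -0.2088, 0.0793]
ee_rot: [2.609, 0.224, 0.058]
ft_force: [-0.5, 5.2, 4.8]
width: 0.107
```

```bash
python3 -c "
from plan import *
go(F(-.045,-.0632,.014),Rg);snap('wrist','pics/w4.png')"
```

```text
clock 5.25 dpos cm [ 0.   -0.03  0.01] rot [ 0.04 -0.08 -0.19] 0.2
```

View pics/w4.png

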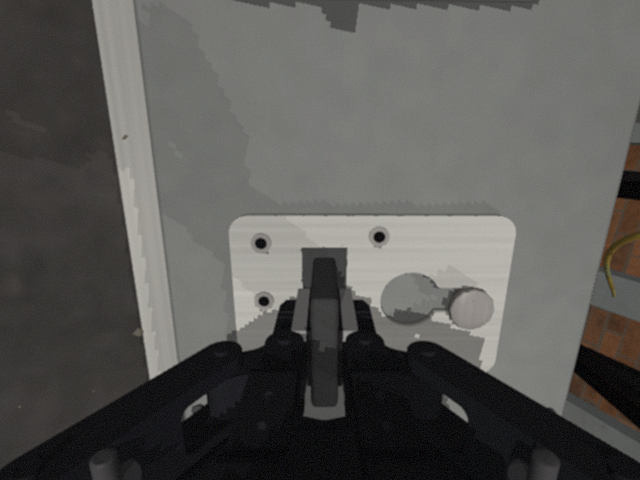

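The grip is good: width 0.107, about 9 mm. I'll lift 1 mm off the face, then slide up the slope.

Call:
apply_moves --pt "0 0.05 0.1 0 0 0" --pt "0.05 -0.26 0.15 0 0 0" --pt "0.05 -0.26 0.15 0 0 0" --pt "0.05 -0.26 0.15 0 0 0" --pt "0.05 -0.26 0.15 0 0 0" --pt "0.05 -0.26 0.15 0 0 0" --pt "0.03 -0.26 0.15 0 0 0" --pt "0.03 -0.26 0.15 0 0 0" --pt "0.04 -0.26 0.15 0 0 0" --pt "0.04 -0.23 0.15 0 0 0" --pt "0 0 0 0 0 0" --pt "0 0 0 0 0 0"

```text
clock: 6.3
eef_pos: [0.5236, -0.2316, 0.0926]
ee_rot: [2.609, 0.224, 0.055]
ft_force: [-0.5, 3.2, -0.0]
width: 0.111
```

```bash
python3 -c "
from plan import *
go(F(-.018,-.0632,.015),Rg);snap('wrist','pics/w5.png')"
```

```text
clock 6.3 dpos cm [0.08 0.   0.12] rot [ 0.03 -0.2  -0.16] 0.3
```

View pics/w5.png

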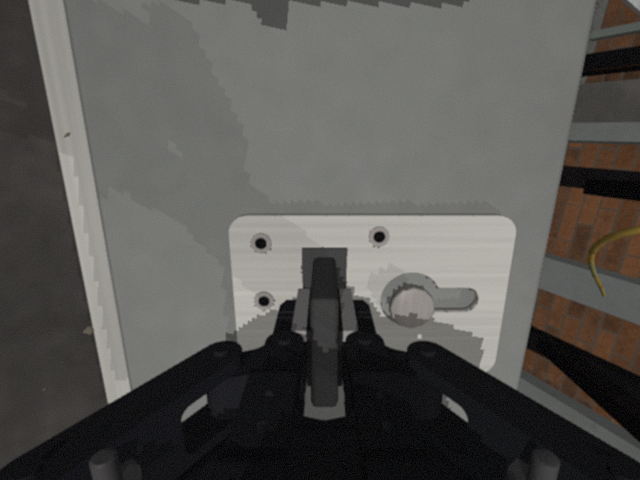

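The stud head at (410,305) is inside the round end, which is centred at (411,299). I'll lift straight off along the face normal.

Call:
apply_moves --pt "-0.03 0.15 0.26 0 0 0" --pt "-0.03 0.15 0.26 0 0 0" --pt "-0.03 0.15 0.26 0 0 0" --pt "-0.03 0.15 0.26 0 0 0" --pt "-0.05 0.3 0.52 0 0 0" --pt "-0.05 0.3 0.52 0 0 0" --pt "-0.08 0.5 0.87 0 0 0" --pt "-0.08 0.5 0.87 0 0 0" --pt "-0.1 0.6 1.04 0 0 0" --pt "-0.1 0.6 1.04 0 0 0" --pt "-0.1 0.6 1.04 0 0 0" --pt "-0.1 0.6 1.04 0 0 0"

```text
clock: 7.35
eef_pos: [0.5163, -0.185, 0.1747]
ee_rot: [2.608, 0.224, 0.058]
ft_force: [-0.8, -0.3, -2.6]
width: 0.109
```

```bash
python3 -c "
from plan import *
print(monitor.sense());snap('wrist','pics/w6.png')"
```

```text
{'clock': 7.35, 'qpos': array([-0.16611565, -0.00484607,  1.66677307, -0.5095477 ,  1.32588722,
        1.32071122]), 'dq': array([ 0.14249181, -0.11923935, -0.13436833,  0.01661887,  0.29128182,
       -0.00128602]), 'tau': array([-5.97604942e-01, -3.15493798e+01, -3.18316841e+01, -2.49823898e+00,
       -8.55870936e-01,  2.15719629e-04]), 'eef_pos': array([ 0.51629277, -0.18502136,  0.17472487]), 'ee_rot': array([2.60847119, 0.22393304, 0.05799642]), 'ft_force': array([-0.78341188, -0.28023978, -2.59134454]), 'ft_torque': array([0.49171752, 0.10471443, 0.02166939]), 'width': 0.10919452083829137}
```

View pics/w6.png

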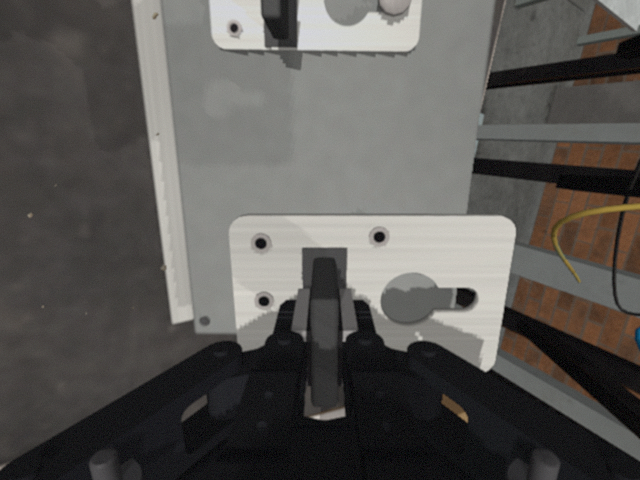

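```bash
cat >> plan.py <<'E'
yh=up*[1,1,0];yh/=np.linalg.norm(yh);Zd=np.array([0,0,-1.]);Rd=np.stack([np.cross(yh,Zd),yh,Zd],1)
T=np.array([.4987,.1436,0])-.021*yh
E
python3 -c "
from plan import *
print((np.array([.5205,-.2088,.0793])-m)@n-.0007)
print(T);go(T+[0,0,.1],Rd)"
```

```text
0.013312546354686844
[0.49519632 0.16430566 0.        ]
clock 7.4 dpos cm [-2.23 34.88 -7.74] rot [29.69  5.24 -0.2 ] 30.1
```

Call:
apply_moves --pt "-0.1 1.5 1 0 0 0" --pt "-0.2 2.5 0.5 2.97 0.52 0" --pt "-0.2 3 0 2.97 0.52 0" --pt "-0.2 3 0 2.97 0.52 0" --pt "-0.2 3 0 2.97 0.52 0" --pt "-0.2 3 0 2.97 0.52 0" --pt "-0.2 3 0 2.97 0.52 0" --pt "-0.2 3 0 2.97 0.52 0" --pt "-0.2 3 0 2.97 0.52 0" --pt "-0.2 3 0 2.97 0.52 0" --pt "-0.2 3 0 2.97 0.52 0" --pt "-0.2 2 0 0 0 0"

```text
clock: 8.4
eef_pos: [0.4935, 0.1452, 0.1886]
ee_rot: [-3.127, -0.269, 0.004]
ft_force: [-0.3, -0.3, -2.2]
width: 0.108
```

Call:
apply_moves --pt "0 1 -1 0 0 0" --pt "0 0 -1.5 0 0 0" --pt "0 0 -1.5 0 0 0" --pt "0 0 -1.5 0 0 0" --pt "0 0 -1.5 0 0 0" --pt "0 0 0 0 0 0" --pt "0 0 0 0 0 0" --pt "0 0 0 0 0 0"

```text
clock: 9.07
eef_pos: [0.4937, 0.1541, 0.1187]
ee_rot: [-3.129, -0.27, 0.004]
ft_force: [-0.3, -0.4, -2.4]
width: 0.105
```

```bash
python3 -c "
from plan import *
go(T+[0,0,.016],Rd);snap('top','pics/t7.png');snap('wrist','pics/w7.png')"
```

```text
clock 9.0667 dpos cm [  0.15   1.03 -10.27] rot [-0.04 -0.15 -0.27] 0.3
```

View pics/t7.png

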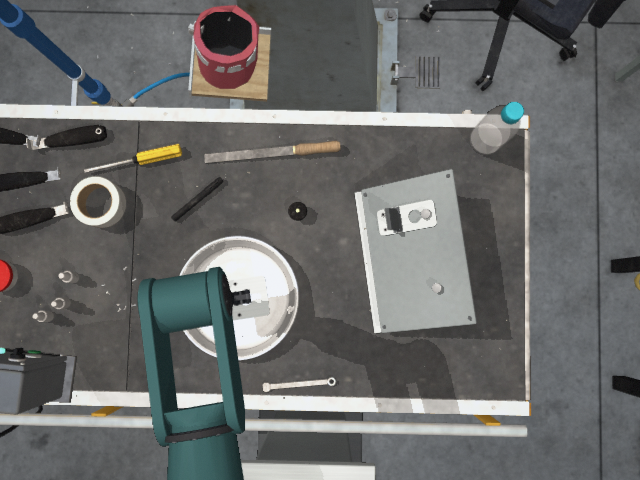

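View pics/w7.png

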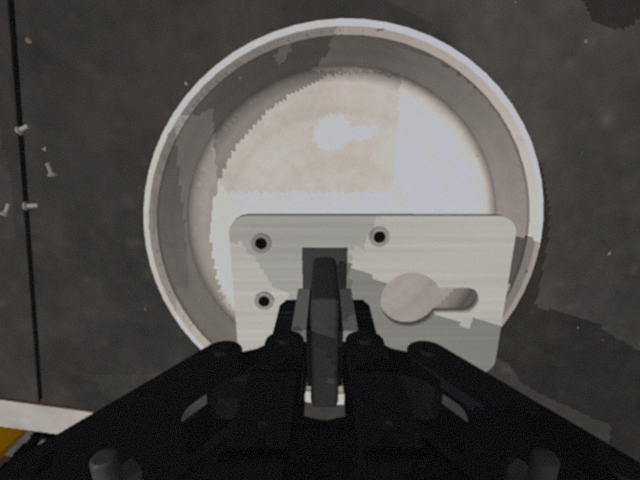

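The template is over the tray, the stud at (437,288) is empty, and the narrow template hasn't moved. I'll correct y and descend, slowly near the end.

Call:
apply_moves --pt "0.1 0.5 -0.6 0 0 0" --pt "0.05 0.5 -1.2 0 0 0" --pt "0 0 -1.5 0 0 0" --pt "0 0 -1.5 0 0 0" --pt "0 0 -1.5 0 0 0" --pt "0 0 -1.2 0 0 0" --pt "0 0 -0.8 0 0 0" --pt "0 0 -0.5 0 0 0" --pt "0 0 -0.4 0 0 0" --pt "0 0 -0.3 0 0 0" --pt "0 0 0 0 0 0" --pt "0 0 0 0 0 0"

```text
clock: 10.17
eef_pos: [0.4952, 0.1643, 0.0236]
ee_rot: [-3.128, -0.27, 0.004]
ft_force: [0.2, -0.2, -1.7]
width: 0.109
```

Call:
apply_moves --pt "0 0 -0.15 0 0 0" --pt "0 0 -0.15 0 0 0" --pt "0 0 -0.1 0 0 0" --pt "0 0 0 0 0 0" --pt "0 0 0 0 0 0"

```text
clock: 10.58
eef_pos: [0.4947, 0.1642, 0.0191]
ee_rot: [-3.128, -0.27, 0.006]
ft_force: [-1.0, -0.1, -1.1]
width: 0.104
```

Call:
apply_moves --pt "0 0 -0.1 0 0 0" --pt "0 0 -0.1 0 0 0" --pt "0 0 0 0 0 0" --pt "0 0 0 0 0 0"

```text
clock: 10.92
eef_pos: [0.4946, 0.1642, 0.017]
ee_rot: [-3.129, -0.27, 0.006]
ft_force: [0.6, -0.7, -2.9]
width: 0.105
```

Call:
apply_moves --pt "0 0 -0.1 0 0 0" --pt "0 0 0 0 0 0" --pt "0 0 0 0 0 0"

```text
clock: 11.17
eef_pos: [0.4947, 0.1642, 0.0161]
ee_rot: [-3.128, -0.27, 0.006]
ft_force: [-0.4, 0.2, -2.4]
width: 0.104
```

Call:
apply_moves --pt "0 0 -0.1 0 0 0" --pt "0 0 0 0 0 0" --pt "0 0 0 0 0 0"

```text
clock: 11.42
eef_pos: [0.4949, 0.1643, 0.0158]
ee_rot: [-3.128, -0.27, 0.005]
ft_force: [-2.7, 0.5, 2.7]
width: 0.105
```

Call:
apply_moves --pt "0 0 -0.1 0 0 0" --pt "0 0 0 0 0 0" --pt "0 0 0 0 0 0"

```text
clock: 11.67
eef_pos: [0.4949, 0.1643, 0.0158]
ee_rot: [-3.128, -0.27, 0.005]
ft_force: [-4.6, -1.8, 8.6]
width: 0.109
```

The plate is on the floor: Fz reads about +9 N and z has stopped falling. I'll release now.

Call:
apply_moves --pt "0 0 0.1 0 0 0" --pt "0 0 0 0 0 0" --pt "0 0 0 0 0 0" --pt "0 0 0 0 0 0" --pt "0 0 0 0 0 0" --pt "0 0 0 0 0 0" --pt "0 0 0 0 0 0" --pt "0 0 0 0 0 0" --claw 4.5

```text
clock: 12.33
eef_pos: [0.4947, 0.1643, 0.015]
ee_rot: [-3.128, -0.27, 0.006]
ft_force: [-0.7, -1.1, -0.8]
width: 0.529
```

Call:
apply_moves --pt "0 0 0.5 0 0 0" --pt "0 0 1 0 0 0" --pt "0 0 1.5 0 0 0" --pt "0 0 2 0 0 0" --pt "0 0 2.5 0 0 0" --pt "0 0 2.5 0 0 0" --pt "0 0 2.5 0 0 0" --pt "0 0 2 0 0 0" --pt "0 0 1 0 0 0" --pt "0 0 0 0 0 0" --pt "0 0 0 0 0 0"

```text
clock: 13.25
eef_pos: [0.4948, 0.1643, 0.1705]
ee_rot: [-3.128, -0.27, 0.004]
ft_force: [-0.1, -0.6, -1.5]
width: 0.525
```

```bash
cat > v.py <<'E'
from plan import *
print(monitor.sense())
snap('wrist','pics/w8.png');snap('scene','pics/s8.png');snap('top','pics/t8.png')
im=dict(np.load('pics/w8.npz'));w=world(im)
g=cv2.cvtColor(im['frame'],cv2.COLOR_RGB2GRAY)
# lug top
q=w.reshape(-1,3);s=(np.linalg.norm(q[:,:2]-T[:2],axis=1)<.04)&(q[:,2]>.03)&(q[:,2]<.07)
L=q[s];print('lug',len(L),L.mean(0),cv2.minAreaRect((L[:,:2]*1000).astype(np.float32)))
t=dict(np.load('pics/t8.npz'));wt=world(t)
B=np.stack([up,yy,n],1);l=(wt-m)@B;H=l[195:240,372:445].reshape(-1,3);H=H[(H[:,2]>.03)&(H[:,2]<.06)]
print('nar',np.percentile(H,[2,50,98],axis=0).round(4).tolist())
E
python3 v.py
```

```text
{'clock': 13.25, 'qpos': array([0.21053577, 0.04519609, 1.53595393, 0.00191152, 1.56292822,
       1.60909434]), 'dq': array([-0.00120821,  0.02566618,  0.0455122 ,  0.00015471, -0.00335496,
        0.00158649]), 'tau': array([ 1.73845369e-02, -3.40907729e+01, -3.20462000e+01,  1.00093876e-02,
        1.98201928e-04,  2.58129603e-05]), 'eef_pos': array([0.49480867, 0.16425477, 0.17047381]), 'ee_rot': array([-3.12836727, -0.27005204,  0.00424461]), 'ft_force': array([-0.12032729, -0.58035774, -1.49790201]), 'ft_torque': array([ 3.54796882e-02,  1.03396271e-05, -3.04203524e-02]), 'width': 0.5250475692584347}
lug 777 [0.49683254 0.16337954 0.05067125] ((494.6435546875, 162.95037841796875), (44.11650848388672, 9.49183177947998), 9.924641609191895)
nar [[-0.0502, 0.0636, 0.031], [-0.0419, 0.0846, 0.0467], [-0.0392, 0.1062, 0.0524]]
```

View pics/w8.png

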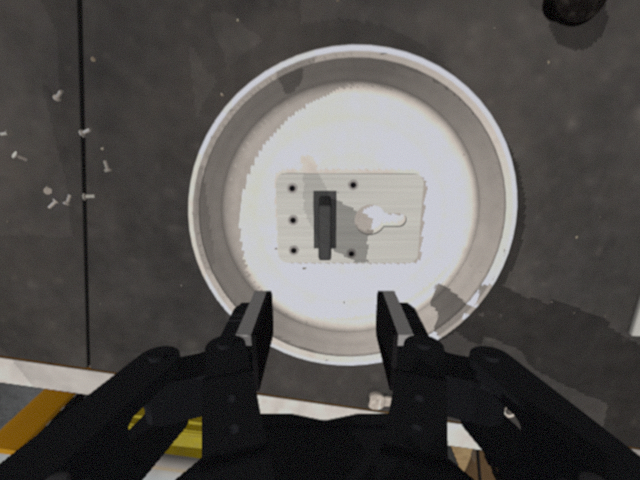

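View pics/s8.png

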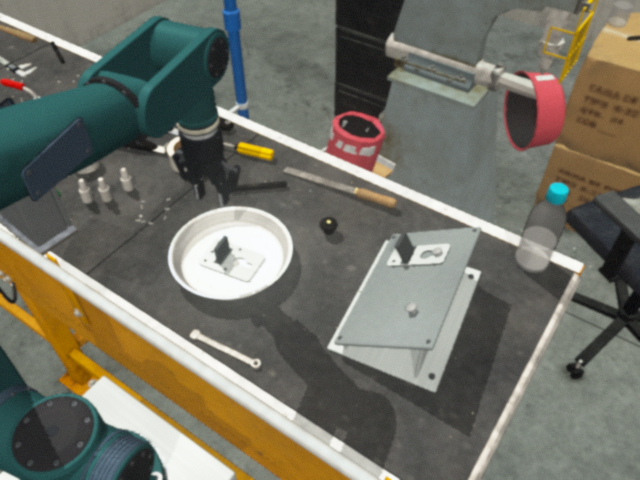

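The plate lies flat in the tray: its middle is at about (350,218) and the tray's centre at (353,205). The narrow template is unmoved and the gripper is clear.

```bash
python3 -c "
from h import *
print(order.sign_off())"
```

```text
the job is handed in; nothing more can be done
None
```

The wide template is off its stud and lying flat, lug up, in the tray. It is let go, and I handed the job in at about 13.5 s. The hand-in reported no verdict.

I gripped the lug across its 10 mm thickness, slid the plate about 27 mm up the slope and checked that the stud head sat in the round end. I then lifted it straight off, turned it level and lowered it until it touched the tray floor, pressing with about 10 N before letting go.

Last checks:
- **Wide template:** the lug measured at (0.495, 0.163). That puts the plate's middle about 1 mm from the tray centre I measured at the start. I did not re-measure the tray after release. The last wrist picture shows the plate flat and roughly central.
- **Narrow template:** its lug measured within about 1 mm of where it started.
- **Robot:** the gripper is open and about 15 cm above the tray floor, touching nothing.
- **Disagreement:** none beyond about 1–2 mm of measurement noise. The lug top read about 0.051 m high, which is what a plate resting on the tray floor should give.

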